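Fish the landing leg out of the hooded parts bin

ROBOT

A 6-joint arm with a two-finger parallel gripper is mounted at the origin on the work surface. World frame = base frame: x ahead of the robot, y to its left, z up, the work surface at z = 0. Lengths are in m, angles in degrees, forces in N, time in s.
With the tool pointing down it reaches from about 0.35 to 0.775 m from the base axis. Payload 7.3 kg.
Tool frame: the origin (TCP) lies at the very end of the fingers, on their centre line; the grasp point (between the pads) lies env.grip_point_offset behind it (env.grip_point_offset is the distance from the TCP to the grasp point, in m); z points along the fingers, y is the line along which they close (so a half turn about z gives the same grasp; the last joint's range is limited). The gripper opens to 92 mm and grips with 3 to 60 N. Pads are 19 mm wide; open, the fingers measure 130 mm over their backs; the gripper's body (75 mm by 190 mm) begins 47 mm behind the grasp point.
Start: joints at [67.208, 19.595, 87.324, -0, 73.075, -8.365], TCP at [0.131, 0.508, 0.227] pointing down, gripper open.
Joint ranges: [-145.02, 145.02], [-44.19, 115.74], [2.07, 154.8], [-57.11, 237.11], [16.16, 152.29], [-177.93, 177.93]. Speed limits (degrees/s): [147.25, 147.25, 180, 180, 180, 180].

INTERFACE

Orientations are given as a 3x3 rotation matrix whose columns are the frame's x, y, z axes.
In Python, from station import env gives the robot as it stands.
- The arm moves only by the shell command python3 -m pendant 'ROWS' [OPENING] [FORCE]. ROWS is JSON, a list of rows, each a list of 2 entries, a list of its own where there are three numbers: the shift along the tool's x, y, z in m, then the turn, a rotation vector about the tool's x, y, z in degrees. A call has 1 to 8 rows; each row shifts and turns the commanded pose from where the row before left it, along the tool's axes as they then stand; what a row does not reach is not made up. A row lasts 1/10 s, in which the tool goes at most 50 mm and 8.59 degrees, less where a joint would pass 70% of its speed; a pose out of reach is approached as far as the arm can. A call is refused whole if a number of a shift passes 0.05 or a number of a turn 8.59, either way. A call with a gripper value outside its range is refused whole. OPENING is the opening in per cent of the stroke, from 0 (shut) to 100 (fully open), set as the call begins (- or left out, the last holds). The fingers move at their own pace and stop on an object; FORCE is the grip in N (left out, the last holds). Time passes only in rows, so rows that do not move let the fingers close. It gives the time, the measured TCP pose, the force, the opening and the grip force at its end, in the units of the state.
- env.observe(): the state, without advancing time (a new reading comes with each control period).
- env.snapshot(name): name is "scene" or "top" or "wrist"; returns (picture, depth): 420x560x3 uint8, blue, green, red; 420x560 float32, m along the optical axis (not along the pixel's ray), 0 where there is no reading.
- env.camera_model(name): a dict with "fx", "fy", "cx", "cy" (pixels), "D" ([k1, k2, p1, p2, k3] as OpenCV has them; the pictures are not rectified), "extrinsics" (4x4, takes a point from world to camera coordinates); the wrist camera has in their place "hand_eye" (4x4, takes a point from camera to tool coordinates, whose origin is the TCP and whose axes are the flange's). Camera axes: x right, y down, z forward; pixel columns grow to the right and rows downward; lengths in m; the calibration is good to about 2 mm. A picture is of the moment at which its call begins: read the wrist's pose just before it. camera_model takes no time and is no camera call.
- env.sign_off(): hands the job in; it is judged then, once.
The state is a dict: "time_s": time; "qpos": joint angles; "qd": joint speeds; "tau": joint torques, N m; "eef_pos": TCP position; "eef_rot": TCP orientation; "contact_force": force on the tool from outside, world axes, zero at the start; "ft_torque": the same for the moment, N m; "finger_gap": finger opening in m; "grasp_force": force on a finger pad.
Only numpy, scipy, OpenCV 4.12 (cv2) and the standard library are available. Lean on these libraries where they do the work, as an engineer would, in place of code of your own. Each camera call takes 0.05 s, during which the arm holds its last target. There are 200 camera calls.

TASK

A white landing leg for the drone lies in the blue parts bin with its black rubber foot under the hood, and it is longer than the bin's opening. Tilt it, bring it out through the opening with the end away from the hood first, and finish holding it in the gripper, still and level, with all of it at least 6 cm above the bin's rim: do not put it down or let go. Leave the other things on the table where they are.

Things in the scene. Friction and masses are not known exactly. Their poses are not given: they have to be found in the camera images.
- bin: Blue sheet-steel parts bin screwed to the table, half hooded. Origin: centre of its underside; z up, x along it from the hooded end (-x) to the open end (+x). Outside 244 (x) by 133 (y) by 58 mm high; walls and floor 4 mm, inside 236 by 125 mm. The fixed 3 mm hood, underside at z = 55 mm, top flush with the rim, covers all from the hooded end to x = -37 mm.
- opening (a point): Centre of the bin's opening at rim height: 40.5 mm along +x from the bin's origin, 58 mm above the table. The opening is 155 mm long (bin x) by 125 mm wide; the hood's edge bounds it on -x, full-height walls on the other three sides.
- leg: The white nylon leg in the bin: a straight bar 215 mm long (x), 16 high (z), 12 wide (y), about 60 g. Origin: its centre, half-way up. Its +x end is the mount block, 30 long and 20 wide; its -x end a black rubber foot, 30 long and 18 wide. At the start it lies flat on the bin's floor, x axis nearly along the bin's +x, the foot's end 60 to 80 mm under the hood, mount end in the opening.
- leg_foot (a point): Centre of the end face of the leg's rubber foot, 107.5 mm from the leg's centre (its -x end).
- leg_mount (a point): Centre of the end face of the leg's mount block, 107.5 mm from the leg's centre (its +x end).
- spare_leg: A second leg, the same as the first, lying loose on the table; not part of the job. Origin at its centre, 8 mm above the table.
- battery: Lithium battery brick, silver with grey shrink casing, 135 by 45 by 40 mm high, loose on the table; leave alone. Origin: centre of its underside.
- driver: Steel hex driver lying on the table, 170 mm long (x), handle 19 mm thick; leave alone. Origin: on the table beneath its axis, 80 mm from the butt of the handle (-x) and 90 mm from the tip (+x).
Not all that is in view belongs to the job. Leave any turquoise or yellow look-alike of the leg alone.

How it is judged:
By the outcome, as a careful person would: the job done as asked, in the order asked, and still so for the second after the job is handed in, while the arm keeps its last pose, push and grip.
It also fails if it takes over 38 s, if anything falls off the work surface, if the arm or the gripper's body presses on something with over 40 N, if the wrist force passes 120 N, or if a joint passes its speed limit or range.

## Working session

There is one attempt and no reset: what is moved stays moved. The work goes in short steps, Python scripts to look and compute and a shell command to move; the robot and the scene stay as the last step left them, time stands still between calls to the robot, and variables do not carry over. Pictures are saved under pics/ and viewed, at most 10 in all, crops included, and the job is handed in when it is done.

```bash
mkdir -p pics; ls
python3 - <<'E'
from station import env
import cv2,numpy as np
s=env.observe();print({k:np.round(v,3).tolist() for k,v in s.items()},env.grip_point_offset)
for n in("scene","top"):
    im,d=env.snapshot(n);cv2.imwrite(f"pics/{n}0.png",im);np.save(f"pics/{n}0.npy",d)
    m=env.camera_model(n);print(n,{k:np.round(v,4).tolist() for k,v in m.items()})
print(np.round(env.camera_model("wrist")["hand_eye"],4).tolist())
E
```

```text
pics
{'time_s': 0.0, 'qpos': [67.21, 19.638, 87.378, -0.001, 73.074, -8.364], 'qd': [-0.071, -0.012, 0.013, 0.097, -0.062, -0.124], 'tau': [-0.0, -43.125, -24.422, 0.072, 0.056, -0.0], 'eef_pos': [0.131, 0.508, 0.226], 'eef_rot': [[-0.968, 0.249, -0.001], [0.249, 0.968, -0.001], [0.0, -0.002, -1.0]], 'contact_force': [0.491, 0.151, 0.255], 'ft_torque': [-0.037, 0.011, 0.055], 'grasp_force': 0.0, 'finger_gap': 0.092} 0.0188
scene {'fx': 465.403, 'fy': 465.403, 'cx': 275.936, 'cy': 209.4207, 'D': [0.0226, 0.0, 0.0, 0.0, 0.0], 'extrinsics': [[-0.8494, 0.5276, -0.01, 0.4327], [0.4336, 0.687, -0.5831, -0.2085], [-0.3008, -0.4996, -0.8123, 1.4714], [0.0, 0.0, 0.0, 1.0]]}
top {'fx': 495.7766, 'fy': 495.7766, 'cx': 278.4266, 'cy': 205.5517, 'D': [-0.0778, 0.0, 0.0, 0.0, 0.0], 'extrinsics': [[0.0293, -0.9994, 0.021, -0.0052], [-0.9855, -0.0324, -0.1668, 0.513], [0.1673, -0.0158, -0.9858, 1.2588], [0.0, 0.0, 0.0, 1.0]]}
[[0.0007, -0.9663, -0.2573, 0.07], [1.0, 0.0008, -0.0003, 0.0007], [0.0005, -0.2573, 0.9663, -0.1565], [0.0, 0.0, 0.0, 1.0]]
```

View pics/top0.png

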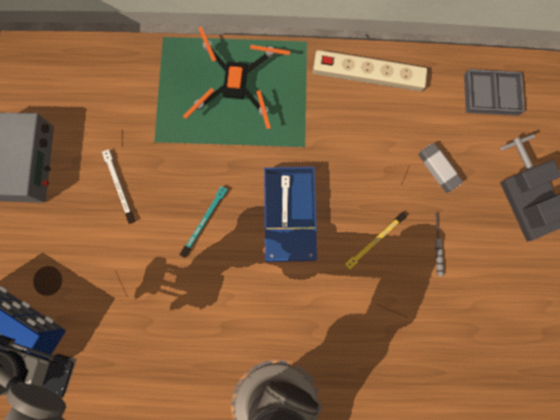

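View pics/scene0.png

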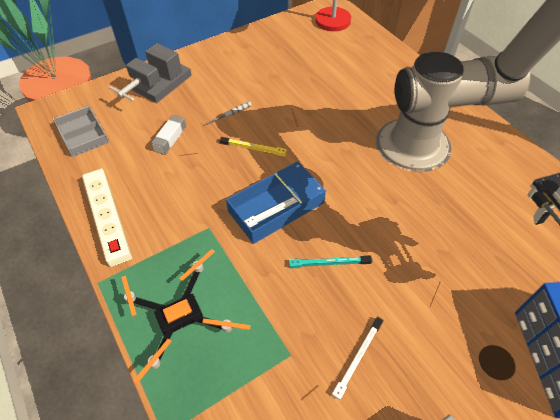

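The leg meant is the white one in the bin, top (285,200): white, in the bin, foot hidden by the hood. The others are the spare on the table at (118,186), turquoise at (205,221) and yellow at (377,240); none of them is in the bin. I'll confirm in a crop and measure.

```bash
cat > h.py <<'E'
import numpy as np,cv2
from station import env
def cam(n,s=None):
    m=env.camera_model(n);K=np.array([[m["fx"],0,m["cx"]],[0,m["fy"],m["cy"]],[0,0,1]])
    if n=="wrist":
        T=np.eye(4);T[:3,:3]=s["eef_rot"];T[:3,3]=s["eef_pos"];W=T@m["hand_eye"]
    else: W=np.linalg.inv(m["extrinsics"])
    return K,np.array(m["D"]),W
def plane(px,z,c):
    K,D,W=c;u=cv2.undistortPoints(np.float64(px).reshape(-1,1,2),K,D)[:,0]
    r=np.c_[u,np.ones(len(u))]@W[:3,:3].T;o=W[:3,3]
    return o+r*((z-o[2])/r[:,2])[:,None]
def biggest(m):
    c=max(cv2.findContours(m.astype(np.uint8),0,1)[0],key=cv2.contourArea);return c
E
python3 - <<'E'
from h import *
im=cv2.imread("pics/top0.png");hsv=cv2.cvtColor(im,cv2.COLOR_BGR2HSV);c=cam("top")
R=np.zeros(im.shape[:2],bool);R[155:275,250:330]=1
h,s,v=cv2.split(hsv)
b=biggest(R&(h>105)&(h<130)&(s>120))
hull=cv2.convexHull(b);r=cv2.boxPoints(cv2.minAreaRect(hull));print("bin px",r.round(1).tolist())
print(plane(r,.058,c).round(4).tolist())
ap=cv2.approxPolyDP(hull,3,True)[:,0];print("poly",ap.tolist(),plane(ap,.058,c).round(3).tolist())
w=R&(s<90)&(v>130);w[226:]=0
l=biggest(w);r=cv2.boxPoints(cv2.minAreaRect(l));print("leg px",r.round(1).tolist())
print(plane(r,.020,c).round(4).tolist())
cv2.imwrite("pics/crop.png",cv2.resize(im[150:275,235:345],None,fx=4.5,fy=4.5,interpolation=cv2.INTER_CUBIC))
E
```

```text
bin px [[280.8999938964844, 172.10000610351562], [312.70001220703125, 170.8000030517578], [315.0, 225.0], [283.20001220703125, 226.3000030517578]]
[[0.5997, 0.007, 0.058], [0.6062, -0.0767, 0.058], [0.4626, -0.085, 0.058], [0.4566, -0.0029, 0.058]]
poly [[312, 171], [314, 225], [289, 225], [281, 174]] [[0.605, -0.075, 0.058], [0.462, -0.082, 0.058], [0.46, -0.018, 0.058], [0.595, 0.007, 0.058]]
leg px [[281.0, 175.0], [289.0, 175.0], [289.0, 225.0], [281.0, 225.0]]
[[0.6008, 0.0058, 0.02], [0.6015, -0.0158, 0.02], [0.4654, -0.0193, 0.02], [0.4647, 0.0019, 0.02]]
```

View pics/crop.png

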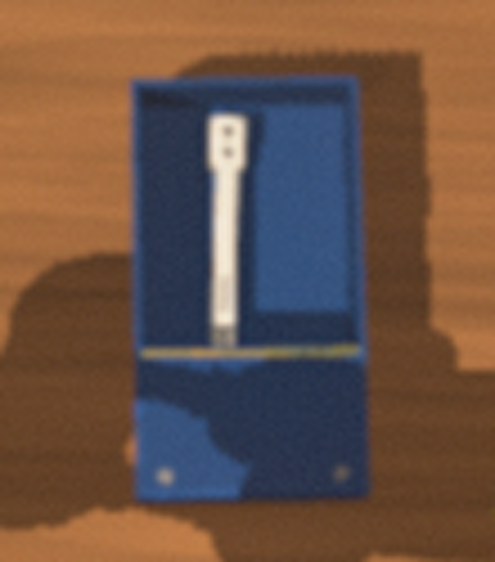

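The crop shows the white leg with its mount at crop (229,115), bar running down to (222,340) at the yellow hood edge. The bin's outer rim corners are (133,80), (358,78), (368,497), (137,498). This is the right one.

```bash
cat >> h.py <<'E'
from scipy.spatial.transform import Rotation as Ro
def goal(p,yaw,tilt=0):
    "tool pose: y along bin +y; x toward hood; shift/turn in tool axes"
    s=env.observe();R=np.array(s["eef_rot"]);cy,sy=np.cos(np.radians(yaw)),np.sin(np.radians(yaw))
    G=np.array([[-cy,-sy,0],[-sy,cy,0],[0,0,-1]])
    print("shift mm",(R.T@(np.array(p)-s["eef_pos"])*1000).round(1),"rot",Ro.from_matrix(R.T@G).as_rotvec(degrees=True).round(2))
E
python3 - <<'E'
from h import *
c=cam("top")
f=lambda p:np.array(p)/4.5+[235,150]
B=plane(f([[133,80],[358,78],[368,497],[137,498]]),.058,c);print(B.round(4).tolist())
print("sizes",[np.linalg.norm(B[i]-B[(i+1)%4]).round(4) for i in range(4)])
L=plane(f([[229,115],[222,325]]),.02,c);print("leg",L.round(4).tolist())
d=L[0]-L[1];yaw=np.degrees(np.arctan2(d[1],d[0]));e=B[0]+B[1]-B[2]-B[3];print(yaw,np.degrees(np.arctan2(e[1],e[0])))
goal([L[0][0]-.07,L[0][1],.2],yaw)
E
```

```text
[[0.6099, 0.0503, 0.058], [0.6157, -0.0813, 0.058], [0.3714, -0.0912, 0.058], [0.3669, 0.0398, 0.058]]
sizes [np.float64(0.1318), np.float64(0.2445), np.float64(0.1311), np.float64(0.2432)]
leg [[0.5997, -0.0074, 0.02], [0.4724, -0.0067, 0.02]]
-0.3316985037394629 2.399187752879147
shift mm [-514.9 -399.8   26.6] rot [ -0.07  -0.02 -14.1 ]
```

```bash
python3 -m pendant '[[[-0.037,-0.0286,0.002],[0,0,0]],[[-0.037,-0.0286,0.002],[0,0,0]],[[-0.037,-0.0286,0.002],[0,0,0]],[[-0.037,-0.0286,0.002],[0,0,0]],[[-0.037,-0.0286,0.002],[0,0,0]],[[-0.037,-0.0286,0.002],[0,0,0]],[[-0.037,-0.0286,0.002],[0,0,0]]]' 45 40 >/dev/null
python3 -m pendant '[[[-0.037,-0.0286,0.002],[0,0,0]],[[-0.037,-0.0286,0.002],[0,0,0]],[[-0.037,-0.0286,0.002],[0,0,0]],[[-0.037,-0.0286,0.002],[0,0,0]],[[-0.037,-0.0286,0.002],[0,0,0]],[[-0.037,-0.0286,0.002],[0,0,0]],[[-0.037,-0.0286,0.002],[0,0,-7]],[[0,0,0],[0,0,-7]]]'
python3 -m pendant '[[[0,0,0],[0,0,0]],[[0,0,0],[0,0,0]],[[0,0,0],[0,0,0]]]'
python3 - <<'E'
from h import *
goal([.53,-.0074,.2],-.3)
im,d=env.snapshot("wrist");cv2.imwrite("pics/w1.png",im)
E
```

```text
time_s: 1.6
eef_pos: [0.5352, -0.0129, 0.1976]
eef_rot: [[-1.0, 0.007, 0.0], [0.007, 1.0, -0.001], [-0.0, -0.001, -1.0]]
contact_force: [-0.1, 1.8, -0.2]
finger_gap: 0.0415
grasp_force: 0.0
time_s: 1.9
eef_pos: [0.5322, -0.0075, 0.1988]
eef_rot: [[-1.0, 0.009, -0.0], [0.009, 1.0, 0.0], [0.0, 0.0, -1.0]]
contact_force: [0.2, -0.1, -0.2]
finger_gap: 0.0414
grasp_force: 0.0
shift mm [ 2.2  0.1 -1.2] rot [ 0.02 -0.01 -0.2 ]
```

View pics/w1.png

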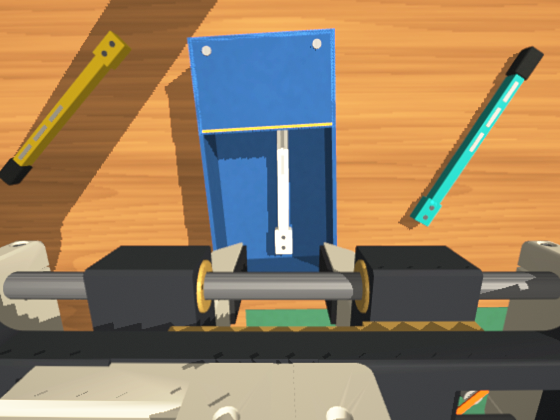

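The wrist view shows the mount's end at (284,254), the bar entering the hood at (283,132), and the yellow hood edge from (203,131) to (333,124). Refine from this.

Run:
```python
from h import *
s=env.observe();c=cam("wrist",s)
im=cv2.imread("pics/w1.png");h,sa,v=cv2.split(cv2.cvtColor(im,cv2.COLOR_BGR2HSV))
w=(sa<70)&(v>120);w[:135]=0;w[262:]=0;w[:,:262]=0;w[:,305:]=0
y,x=np.nonzero(w.astype(bool)&True);print(x.min(),x.max(),y.min(),y.max())
pts=[]
for r in (150,175,200,220):
    q=x[y==r];pts.append([q.mean(),r]);print(r,q.min(),q.max())
q=plane(pts,.02,c);print("bar",q.round(4).tolist())
m=plane([[284,y.max()]],.02,c);print("mount",m.round(4))
p=np.polyfit(q[:,0],q[:,1],1);print("yaw",np.degrees(np.arctan(p[0])))
print("hood",plane([[203,131],[333,124]],.058,c).round(4).tolist())
print("far corners",plane([[190,39],[334,30]],.058,c).round(4).tolist())
mx=m[0,0]-.0625; gp=[mx,np.polyval(p,mx)]
goal([*gp,.0075],np.degrees(np.arctan(p[0])))
```

```text
274 292 135 254
150 277 288
175 277 288
200 277 288
220 277 288
bar [[0.4776, -0.0064, 0.02], [0.5052, -0.0066, 0.02], [0.5339, -0.0068, 0.02], [0.5579, -0.007, 0.02]]
mount [[ 0.6007 -0.0055  0.02  ]]
yaw -0.42179557263877315
hood [[0.4573, -0.0829, 0.058], [0.4518, 0.0422, 0.058]]
far corners [[0.3775, -0.0888, 0.058], [0.3713, 0.0403, 0.058]]
shift mm [ -5.9   0.6 191.4] rot [ 0.01  0.   -0.03]
```

```bash
python3 -m pendant '[[[-0.006,0.0005,0.03],[0,0,0]],[[0,0,0.04],[0,0,0]],[[0,0,0.04],[0,0,0]],[[0,0,0.04],[0,0,0]],[[0,0,0.025],[0,0,0]],[[0,0,0.01],[0,0,0]],[[0,0,0],[0,0,0]],[[0,0,0],[0,0,0]]]' 36
python3 -m pendant '[[[0,0,0.003],[0,0,0]],[[0,0,0.003],[0,0,0]],[[0,0,0],[0,0,0]],[[0,0,0],[0,0,0]]]'
```

```text
time_s: 2.75
eef_pos: [0.5396, -0.0077, 0.015]
eef_rot: [[-1.0, 0.007, 0.002], [0.007, 1.0, -0.0], [-0.002, -0.0, -1.0]]
contact_force: [0.7, -0.1, 1.0]
finger_gap: 0.0331
grasp_force: 0.0
time_s: 3.15
eef_pos: [0.5388, -0.0079, 0.008]
eef_rot: [[-1.0, 0.008, 0.0], [0.008, 1.0, 0.0], [-0.0, 0.0, -1.0]]
contact_force: [-0.2, 0.6, 0.1]
finger_gap: 0.0329
grasp_force: 0.0
```

```bash
python3 -m pendant '[[[0,0,0],[0,0,0]],[[0,0,0],[0,0,0]],[[0,0,0],[0,0,0]],[[0,0,0],[0,0,0]],[[0,0,0],[0,0,0]],[[0,0,0],[0,0,0]]]' 0 45
python3 -m pendant '[[[0,0,0],[0,0,0]],[[0,0,-0.002],[0,0,0]],[[0,0,-0.001],[0,0,0]],[[0,0,0],[0,0,0]],[[0,0,0],[0,0,0]]]'
```

```text
time_s: 3.75
eef_pos: [0.5387, -0.0079, 0.0078]
eef_rot: [[-1.0, 0.007, 0.0], [0.007, 1.0, 0.0], [-0.0, 0.0, -1.0]]
contact_force: [-0.0, 0.3, 0.3]
finger_gap: 0.0118
grasp_force: 45.0
time_s: 4.25
eef_pos: [0.5387, -0.0079, 0.0107]
eef_rot: [[-1.0, 0.007, 0.0], [0.007, 1.0, 0.0], [-0.0, 0.0, -1.0]]
contact_force: [-0.1, 0.7, -0.9]
finger_gap: 0.0115
grasp_force: 45.0
```

```bash
python3 -m pendant '[[[0.0003,0,-0.0067],[0,-2.5,0]],[[0.0003,0,-0.0067],[0,-2.5,0]],[[0.0003,0,-0.0067],[0,-2.5,0]],[[0.0003,0,-0.0067],[0,-2.5,0]],[[0,0,0],[0,0,0]],[[0,0,0],[0,0,0]],[[0,0,0],[0,0,0]]]'
python3 -m pendant '[[[0.0003,0,-0.0067],[0,-2.5,0]],[[0.0003,0,-0.0067],[0,-2.5,0]],[[0.0003,0,-0.0067],[0,-2.5,0]],[[0.0003,0,-0.0067],[0,-2.5,0]],[[0,0,0],[0,0,0]],[[0,0,0],[0,0,0]],[[0,0,0],[0,0,0]]]'
python3 - <<'E'
from h import *
im,d=env.snapshot("scene");cv2.imwrite("pics/s2.png",cv2.resize(im[140:260,200:360],None,fx=4,fy=4))
E
```

```text
time_s: 4.95
eef_pos: [0.5362, -0.0079, 0.0372]
eef_rot: [[-0.985, 0.007, 0.173], [0.007, 1.0, -0.001], [-0.173, 0.0, -0.985]]
contact_force: [-0.5, 0.6, -0.8]
finger_gap: 0.0115
grasp_force: 45.0
time_s: 5.65
eef_pos: [0.5289, -0.0079, 0.0629]
eef_rot: [[-0.94, 0.007, 0.342], [0.007, 1.0, -0.002], [-0.342, 0.0, -0.94]]
contact_force: [-0.3, -0.1, -0.6]
finger_gap: 0.0117
grasp_force: 45.0
```

View pics/s2.png

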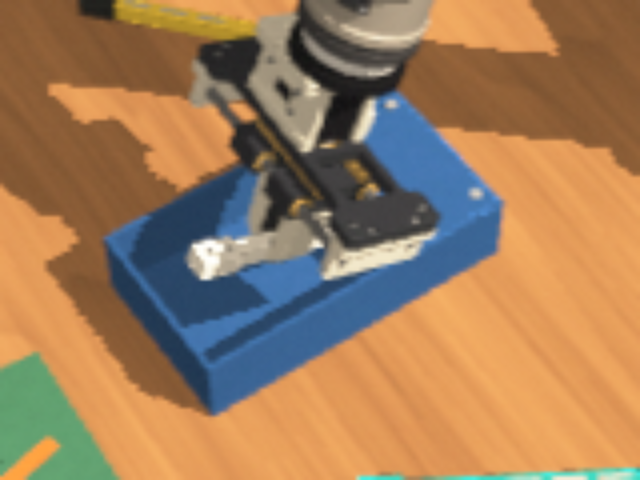

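The leg is tilted, with its mount end at crop (205,258) above the floor, and contact is negligible. Next, slide it along its axis.

```bash
python3 -m pendant '[[[-0.01,0,0],[0,0,0]],[[-0.013,0,0],[0,0,0]],[[-0.013,0,0],[0,0,0]],[[-0.013,0,0],[0,0,0]],[[0,0,0],[0,0,0]],[[0,0,0],[0,0,0]]]'
python3 -m pendant '[[[-0.013,0,0],[0,0,0]],[[-0.013,0,0],[0,0,0]],[[-0.013,0,0],[0,0,0]],[[-0.013,0,0],[0,0,0]],[[0,0,0],[0,0,0]],[[0,0,0],[0,0,0]],[[0,0,0],[0,0,0]]]'
python3 - <<'E'
from h import *
im,d=env.snapshot("scene");cv2.imwrite("pics/s3.png",cv2.resize(im[120:270,180:380],None,fx=3.5,fy=3.5))
E
```

```text
time_s: 6.3
eef_pos: [0.5743, -0.0081, 0.0796]
eef_rot: [[-0.94, 0.007, 0.342], [0.007, 1.0, -0.002], [-0.342, 0.0, -0.94]]
contact_force: [0.1, 0.3, -1.8]
finger_gap: 0.0119
grasp_force: 45.0
time_s: 7.0
eef_pos: [0.6219, -0.0084, 0.0968]
eef_rot: [[-0.94, 0.007, 0.34], [0.007, 1.0, -0.002], [-0.34, 0.0, -0.94]]
contact_force: [0.3, -0.1, -1.1]
finger_gap: 0.0116
grasp_force: 45.0
```

View pics/s3.png

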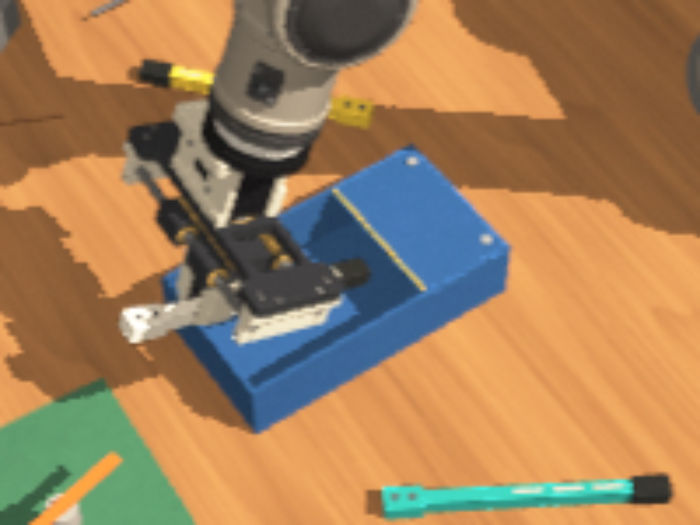

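The black foot at (352,272) is clear of the hood edge and inside the opening. Lift straight up, then level.

```bash
python3 -m pendant '[[[-0.005,0,-0.014],[0,0,0]],[[-0.007,0,-0.019],[0,0,0]],[[-0.007,0,-0.019],[0,0,0]],[[-0.007,0,-0.019],[0,0,0]],[[-0.007,0,-0.019],[0,0,0]],[[-0.007,0,-0.019],[0,0,0]],[[-0.007,0,-0.019],[0,0,0]],[[-0.003,0,-0.009],[0,0,0]]]'
python3 -m pendant '[[[0,0,0],[0,2.5,0]],[[0,0,0],[0,2.5,0]],[[0,0,0],[0,2.5,0]],[[0,0,0],[0,2.5,0]],[[0,0,0],[0,2.5,0]],[[0,0,0],[0,2.5,0]],[[0,0,0],[0,2.5,0]],[[0,0,0],[0,2.5,0]]]'
python3 -m pendant '[[[0,0,0],[0,0,0]],[[0,0,0],[0,0,0]],[[0,0,0],[0,0,0]],[[0,0,0],[0,0,0]],[[0,0,0],[0,0,0]]]'
python3 - <<'E'
from h import *
for n in("scene","top"):
    im,d=env.snapshot(n);cv2.imwrite(f"pics/{n}4.png",im);np.save(f"pics/{n}4.npy",d)
E
```

```text
time_s: 7.85
eef_pos: [0.6234, -0.0086, 0.2453]
eef_rot: [[-0.939, 0.007, 0.344], [0.007, 1.0, -0.003], [-0.344, -0.0, -0.939]]
contact_force: [-0.4, 0.5, -0.9]
finger_gap: 0.0116
grasp_force: 45.0
time_s: 8.65
eef_pos: [0.6228, -0.0085, 0.2426]
eef_rot: [[-1.0, 0.007, -0.003], [0.007, 1.0, 0.0], [0.003, 0.0, -1.0]]
contact_force: [0.5, 0.1, -1.1]
finger_gap: 0.0112
grasp_force: 45.0
time_s: 9.15
eef_pos: [0.6231, -0.0085, 0.2437]
eef_rot: [[-1.0, 0.007, 0.001], [0.007, 1.0, 0.0], [-0.001, 0.0, -1.0]]
contact_force: [-0.8, 1.2, 0.0]
finger_gap: 0.0117
grasp_force: 45.0
```

View pics/scene4.png

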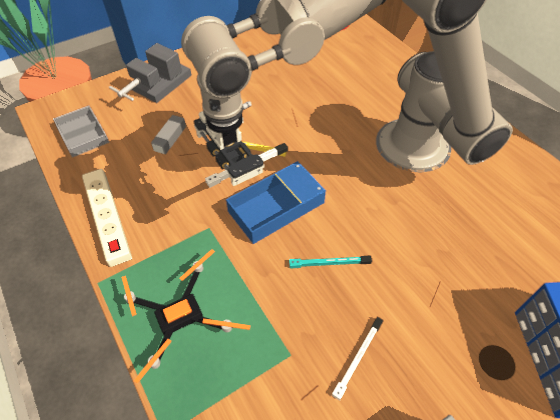

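View pics/top4.png

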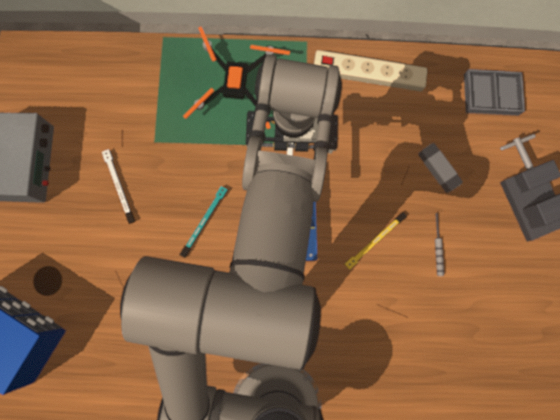

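Scene view: the leg is held high with mount end at about (210,181) and foot tip at about (285,149); bin, look-alikes and spare are unmoved. Check level from the depth at both ends.

Run:
```python
from h import *
d=np.load("pics/scene4.npy");K,D,W=cam("scene")
def pt(u,v):
    z=np.median(d[v-1:v+2,u-1:u+2]);n=cv2.undistortPoints(np.float64([[[u,v]]]),K,D)[0,0]
    return (W@[n[0]*z,n[1]*z,z,1])[:3].round(4)
for q in((211,180),(214,179),(218,177),(271,153),(277,151),(281,149),(284,148)): print(q,pt(*q))
print({k:np.round(v,3).tolist() for k,v in env.observe().items() if k in("qd","time_s","finger_gap")})
```

```text
(211, 180) [ 0.6784 -0.0031  0.258 ]
(214, 179) [ 0.671  -0.0029  0.2569]
(218, 177) [ 0.6605 -0.0033  0.2569]
(271, 153) [ 0.5184 -0.0031  0.2549]
(277, 151) [ 0.5028 -0.0012  0.2546]
(281, 149) [ 0.4918 -0.0006  0.2557]
(284, 148) [ 0.483  -0.001   0.2538]
{'time_s': 9.25, 'qd': [0.008, 0.086, -0.139, -0.009, 0.014, -0.098], 'finger_gap': 0.011}
```

The leg's top is at z ≈ 0.254–0.258 along its length: level within 1°, its underside about 18 cm above the rim, and at rest.

```bash
python3 -c "
from station import env
print(env.sign_off())"
```

```text
the job is handed in; nothing more can be done
None
```

The leg came out of the bin mount end first and is held still in the gripper, level to within about 1° and about 18 cm above the rim; the other things on the table look unmoved, and the job was handed in at 9.3 s.

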